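Lay out the jar-filling station

ROBOT

A 6-joint arm with a two-finger parallel gripper is mounted at the origin on the work surface. World frame = base frame: x ahead of the robot, y to its left, z up, the work surface at z = 0. Lengths are in m, angles in rad, forces in N, time in s.
With the tool pointing down it reaches from about 0.325 to 0.85 m from the base axis. Payload 4.4 kg.
Tool frame: the origin (TCP) lies on the centre line of the jaws, within the pads' length; the fingertips stand arm.tips_ahead ahead of it and the grasp point (between the pads) lies 8 mm behind it (arm.tips_ahead is the distance from the TCP to the fingertips, in m); z points along the fingers, y is the line along which they close (so a half turn about z gives the same grasp; the last joint's range is limited). The gripper opens to 94 mm and grips with 3 to 60 N. Pads are 16 mm wide; open, the fingers measure 119 mm over their backs; the gripper's body (75 mm by 177 mm) begins 78 mm behind the grasp point.
Start: joints at [1.044, 0.207, 1.542, -0, 1.393, -0.15], TCP at [0.211, 0.535, 0.216] pointing down, gripper open.
Joint ranges: [-2.73, 2.73], [-0.86, 2.22], [0.23, 2.46], [-1.11, 4.25], [0.08, 2.63], [-2.82, 2.82]. Speed limits (rad/s): [2.79, 2.79, 3.14, 3.14, 3.14, 3.14].

INTERFACE

Orientations are given as a unit quaternion [w, x, y, z].
In Python, from bench import telemetry, eyes, job_done, arm gives the robot as it stands.
- The arm moves only by the shell command python3 -m inch 'ROWS' [OPENING]. ROWS is JSON, a list that holds one entry, the list of rows, each a list of 6 numbers: the shift along the tool's x, y, z normalised to -1 to 1, where 1 is 25 cm, then the turn, a rotation vector about the tool's x, y, z normalised to -1 to 1, where 1 is 180 degrees. In form: [[[dx, dy, dz, wx, wy, wz], ...]]. A call has 1 to 5 rows; each row shifts and turns the commanded pose from where the row before left it, along the tool's axes as they then stand; what a row does not reach is not made up. A row lasts 1/10 s, in which the tool goes at most 50 mm and 8.59 degrees, less where a joint would pass 70% of its speed; a pose out of reach is approached as far as the arm can. A call with a number of a shift or a turn outside -1 to 1 is refused whole. A call with a gripper value outside its range is refused whole. OPENING is the finger opening in mm, from 0 to 94, set as the call begins (- or left out, the last holds). The fingers move at their own pace and stop on an object; the grip force is fixed at half the most. Time passes only in rows, so rows that do not move let the fingers close. It gives the time, the measured TCP pose, the force, the opening and the grip force at its end, in the units of the state.
- telemetry.sense(): the state, without advancing time (a new reading comes with each control period).
- eyes.snapshot(name): name is "scene" or "top"; returns a dict with "pixels" (400x640x3 uint8, blue, green, red), "camera_matrix" (3x3 intrinsics, pixels), "rvec" (rotation vector, rad) and "tvec" (3), from world to camera coordinates, as OpenCV has them. Camera axes: x right, y down, z forward; pixel columns grow to the right and rows downward; lengths in m; the calibration is good to about 2 mm. A picture is of the moment at which its call begins. There is no depth.
- job_done(): hands the job in; it is judged then, once.
The state is a dict: "time": time; "q": joint angles; "joint_vel": joint speeds; "effort": joint torques, N m; "tcp_pos": TCP position; "tcp_rot": TCP orientation; "contact_force": force on the tool from outside, world axes, zero at the start; "torque": the same for the moment, N m; "gripper_width": opening from 0.0 (shut) to 1.0 (fully open); "finger_force": force on a finger pad.
Only numpy, scipy, OpenCV 4.12 (cv2) and the standard library are available. Lean on these libraries where they do the work, as an engineer would, in place of code of your own. Each camera call takes 0.05 s, during which the arm holds its last target. There are 200 camera calls.

TASK

Set up the filling station: stand the empty glass jar in the middle of the scale's round pan and seat the blue funnel in its mouth. Lay the gold lid flat on the table midway between the scale's pan and the salt tub (centre to centre), and stand the amber sample jar on the table directly behind the lid, on the side away from you and square with the scale, leaving a gap of about 30 mm between them. Leave the red lid and the green jar where they are, and let go of everything.

Things in the scene. Friction and masses are not known exactly. Their poses are not given: they have to be found in the camera images.
- scale: Fixed bench scale: white base 170 mm front to back, 140 wide, 22 high; round dark steel pan, 116 mm diameter, its top 30 mm above the table. Origin: on the table under the pan's centre. x points to its back, away from the black display on the robot's side (base from x = -105 to +65 mm), y left, z up; turned up to 0.15 rad from the robot's axes. It stands left or right of the tub.
- tub: Fixed round white tub filled with grey salt, 104 mm diameter (112 mm at its collar), 99 mm high, with a wire bail folded down on its front. Origin: on the table, centre of its underside. z up. It stands straight out to one side of the scale (along the scale's +y or -y), 300 mm between centres.
- jar: Loose empty clear glass jar, open at the top, a straight cylinder: 56 mm outer diameter, 48 mm inner diameter, 72 mm high, about 140 g. Origin: centre of its underside; z is up through the mouth.
- funnel: Loose blue plastic jar funnel, 50 g, upright on its spout: spout 40 mm outer diameter from 0 to 24 mm height, cone widening to 66 mm at 40 mm, then an upright collar of 66 mm diameter up to 54 mm (grip it there). Origin: centre of the spout's lower end; z up. Seated in the jar, its cone rests on the jar's rim and its origin is about 43 mm above the jar's.
- gold_lid: Loose gold-coloured jar lid lying flat, a disc of 60 mm diameter, 14 mm thick, about 30 g. Origin: centre of its underside; z up.
- amber_jar: Loose filled sample jar with amber contents, white paper band and black cap, with an amber dot on the cap: 50 mm diameter (cap 52 mm), 74 mm high, about 180 g. Origin: centre of its underside; z up.
- red_lid: Loose red lid, same shape as the gold one (60 mm diameter, 14 mm thick). A bystander, to be left where it is. Origin: centre of its underside; z up.
- green_jar: Loose filled sample jar with green contents, white paper band and black cap with a green dot, same shape as the amber one (52 mm at the cap, 74 mm high). A bystander, to be left where it is. Origin: centre of its underside; z up.

How it is judged:
At the end, for the whole second after the job is handed in: Jar upright on the pan within 15 mm of centre; funnel seated upright in it within 8 mm; gold lid flat within 15 mm of the midway point; amber jar upright behind it, centres 70 to 105 mm apart and within 28 mm sideways of that point; all released and at rest; red lid and green jar moved under 20 mm (horizontal distance between jar and scale below 0.015 m and z of jar in the frame of scale between 0.026 and 0.034 m and angle between each of jar, gold_lid, amber_jar's own z axis and vertical below 0.06 rad and horizontal distance between funnel and jar below 0.008 m and z of funnel in the frame of jar between 0.036 and 0.05 m and angle between funnel's own z axis and vertical below 0.12 rad and x of gold_lid in the frame of scale between -0.015 and 0.015 m and height (world z) of each of gold_lid, amber_jar below 0.006 m and horizontal distance between gold_lid and tub below 0.2 m and ((y of gold_lid in the frame of scale between 0.135 and 0.165 m and y of amber_jar in the frame of scale between 0.122 and 0.178 m) or (y of gold_lid in the frame of scale between -0.165 and -0.135 m and y of amber_jar in the frame of scale between -0.178 and -0.122 m)) and horizontal distance between amber_jar and gold_lid between 0.07 and 0.105 m and x of amber_jar in the frame of scale above 0.05 m and linear speed of each of jar, funnel, gold_lid, amber_jar below 0.01 m/s); the robot touches nothing.
It fails at once if the red lid moved by more than 20 mm (distance of red_lid from where it was at the start of the episode above 0.02 m).
It fails at once if the green jar moved by more than 20 mm (distance of green_jar from where it was at the start of the episode above 0.02 m).
It also fails if it takes over 109 s, if anything falls off the work surface, if the arm or the gripper's body presses on something with over 40 N, if the wrist force passes 120 N, or if a joint passes its speed limit or range.

## Working session

There is one attempt and no reset: what is moved stays moved. The work goes in short steps, Python scripts to look and compute and a shell command to move; the robot and the scene stay as the last step left them, time stands still between calls to the robot, and variables do not carry over. Pictures are saved under pics/ and viewed, at most 14 in all, crops included, and the job is handed in when it is done.

```bash
mkdir -p pics; ls
cat > h.py <<'E'
import numpy as np, cv2
from bench import telemetry, eyes, job_done, arm
from scipy.spatial.transform import Rotation as R
def snap(n,f=None):
    s=eyes.snapshot(n)
    if f: cv2.imwrite('pics/'+f,s['pixels']); np.savez('pics/'+f+'.npz',**{k:np.array(v) for k,v in s.items()})
    return s
def load(f): return np.load('pics/'+f+'.npz')
def ray(s,u,v):
    Rm=cv2.Rodrigues(np.array(s['rvec'],float))[0];t=np.array(s['tvec'],float).ravel()
    d=Rm.T@np.linalg.inv(s['camera_matrix'])@[u,v,1]; return -Rm.T@t,d
def plane(s,u,v,z):
    c,d=ray(s,u,v); return c+d*(z-c[2])/d[2]
def tri(s1,p1,s2,p2):
    c1,d1=ray(s1,*p1);c2,d2=ray(s2,*p2)
    a=np.linalg.lstsq(np.c_[d1,-d2],c2-c1,rcond=None)[0]
    A=c1+a[0]*d1;B=c2+a[1]*d2; return (A+B)/2,np.linalg.norm(A-B)
def proj(s,P): return cv2.projectPoints(np.array(P,float).reshape(-1,1,3),s['rvec'],s['tvec'],s['camera_matrix'],None)[0].reshape(-1,2)
E
python3 - <<'E'
from h import *
for n in('scene','top'):
    s=snap(n,n+'0.png'); print(n,plane(s,320,200,0).round(3),ray(s,0,0)[0].round(3))
    cv2.imwrite('pics/'+n+'0b.png',cv2.resize(s['pixels'],(800,500),interpolation=cv2.INTER_CUBIC))
st=telemetry.sense(); print(st, arm.tips_ahead)
E
```

```text
pics
scene [ 0.545 -0.008  0.   ] [0.934 0.445 0.942]
top [ 0.582 -0.015  0.   ] [ 0.404 -0.006  1.161]
{'time': 0.1, 'q': array([ 1.04445096e+00,  2.07356336e-01,  1.54279646e+00, -5.64470132e-06,
        1.39349218e+00, -1.50498844e-01]), 'joint_vel': array([-0.00123117, -0.00216793, -0.00477625,  0.00017731, -0.001901  ,
        0.00097718]), 'effort': array([-2.09520949e-03, -3.71861851e+01, -2.82295865e+01,  6.98766508e-02,
        3.10543017e-02, -7.23394601e-05]), 'tcp_pos': array([0.21071443, 0.53424479, 0.2154016 ]), 'tcp_rot': array([-3.38064942e-04,  1.86818534e-01,  9.82393904e-01, -9.68880267e-04]), 'contact_force': array([ 0.51981007, -0.97613925, -0.46933367]), 'torque': array([-0.00562784,  0.00244291,  0.01942823]), 'finger_force': 0.0, 'gripper_width': 0.9989940669969838} 0.011
```

View pics/scene0b.png

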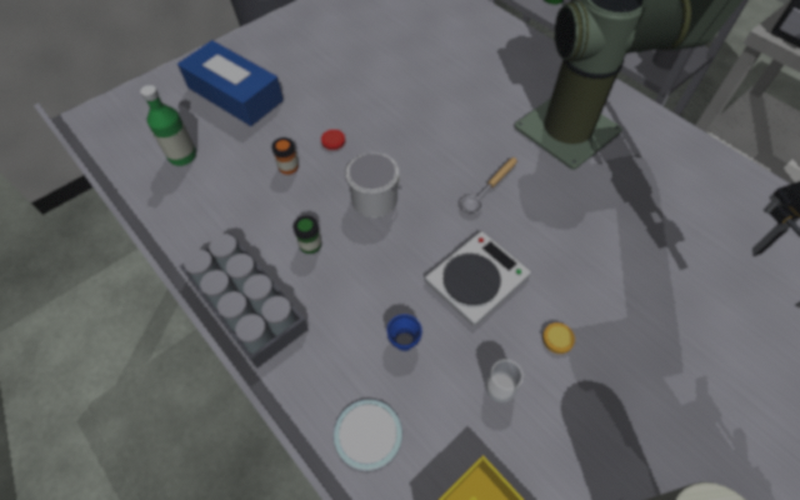

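View pics/top0b.png

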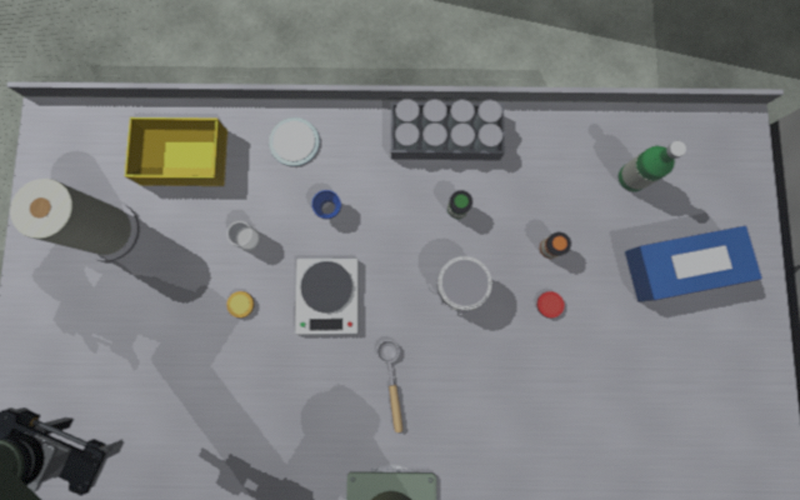

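Overview: the scale is left of centre (top view ~ (327,295) in the 800-px picture), with the tub to its right at (465,283). The gold lid is at (240,304), glass jar (243,235), funnel (327,205), green (460,203), amber (557,244) and red lid (551,304). I'll enlarge these next.

Run:
```python
from h import *
def crop(f,x0,y0,x1,y1,k,o):
    im=cv2.imread('pics/'+f)[y0:y1,x0:x1]; im=cv2.resize(im,None,fx=k,fy=k,interpolation=cv2.INTER_CUBIC)
    for x in range(-(-x0//20)*20,x1,20):
        cv2.line(im,(int((x-x0+.5)*k),0),(int((x-x0+.5)*k),6),(0,255,255),1); cv2.putText(im,str(x),(int((x-x0)*k)-10,18),0,.35,(0,255,255),1)
    for y in range(-(-y0//20)*20,y1,20):
        cv2.line(im,(0,int((y-y0+.5)*k)),(6,int((y-y0+.5)*k)),(0,255,255),1); cv2.putText(im,str(y),(8,int((y-y0)*k)+4),0,.35,(0,255,255),1)
    print(im.shape); cv2.imwrite('pics/'+o,im)
crop('top0.png',170,140,310,280,4,'t_left.png')
crop('top0.png',335,140,475,270,4,'t_right.png')
crop('scene0.png',295,175,475,325,4,'s_left.png')
crop('scene0.png',200,95,340,210,5,'s_right.png')
```

```text
(560, 560, 3)
(520, 560, 3)
(600, 720, 3)
(575, 700, 3)
```

View pics/t_left.png

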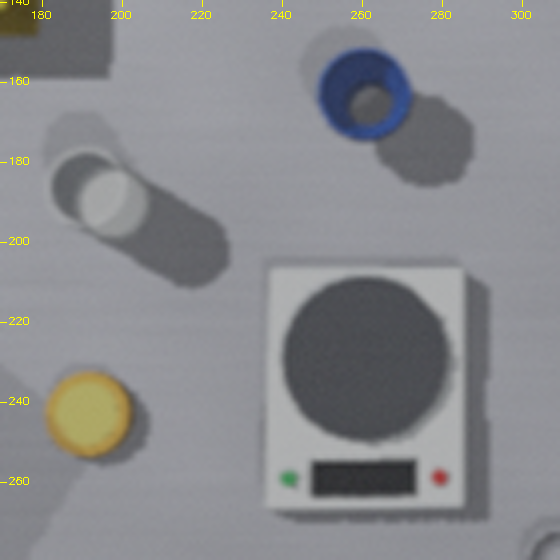

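View pics/t_right.png

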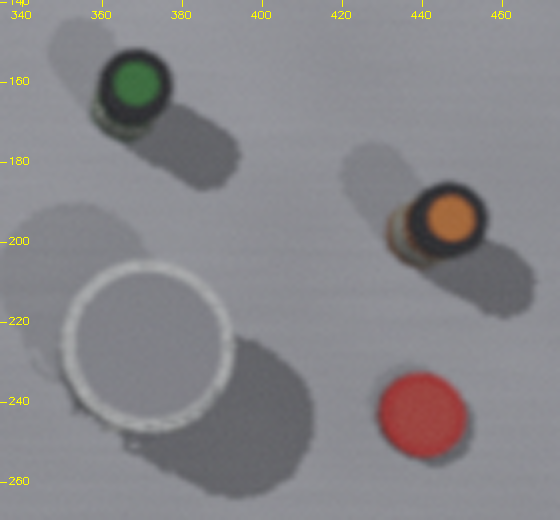

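View pics/s_left.png

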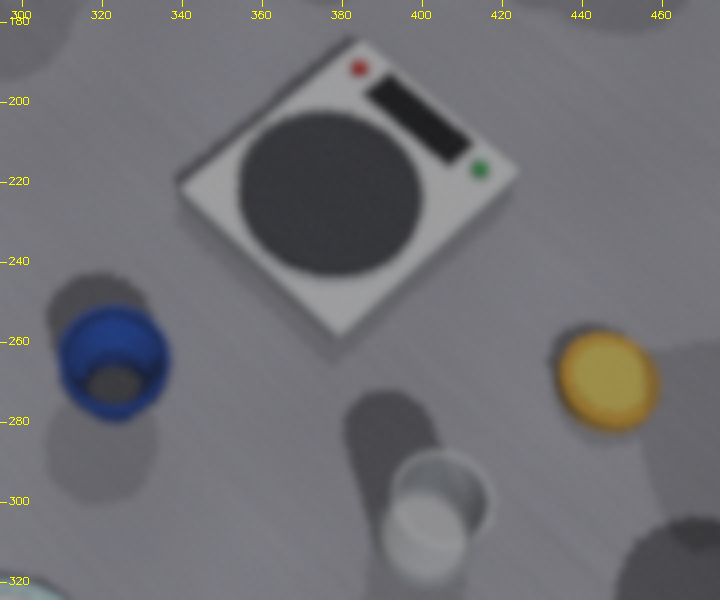

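View pics/s_right.png

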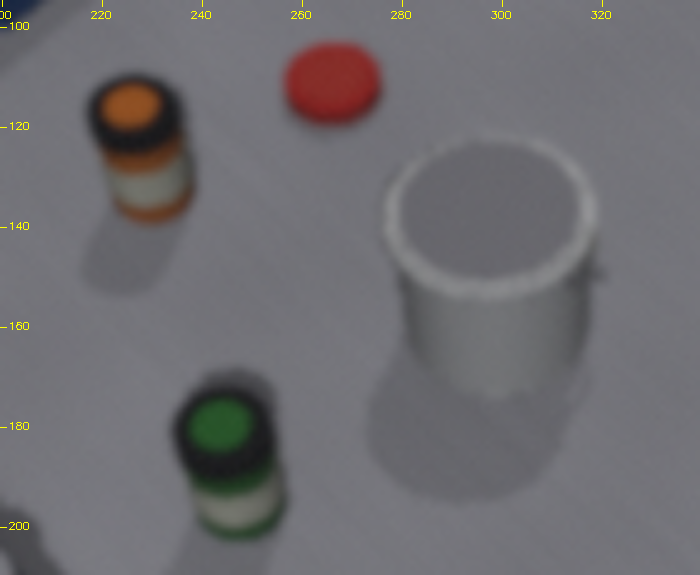

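Readings are taken from the crops: top and scene pixels for each top-face centre. Next I triangulate them.

Run:
```python
from h import *
t,s=load('top0.png'),load('scene0.png')
o=lambda x,y,x0,y0,k:(x0+x/k-.5,y0+y/k-.5)
tl=lambda x,y:o(x,y,170,140,4); tr=lambda x,y:o(x,y,335,140,4); sl=lambda x,y:o(x,y,295,175,4); sr=lambda x,y:o(x,y,200,95,5)
P=dict(funnel=(tl(365,95),sl(115,355),.054),jarrim=(tl(86,187),sl(440,497),.072),jarbot=(tl(112,203),sl(423,540),.003),gold=(tl(90,412),sl(610,377),.014),pan=(tl(366,359),sl(331,194),.03),
 green=(tr(137,83),sr(221,426),.074),amber=(tr(452,218),sr(131,106),.074),red=(tr(422,415),sr(333,80),.014),tub=(tr(148,346),sr(491,215),.099),
 cBL=(tl(267,267),sl(338,335),.022),cBR=(tl(464,267),sl(180,186),.022),cFL=(tl(267,507),sl(520,173),.022),cFR=(tl(464,508),sl(362,40),.022))
for k,(a,b,z) in P.items():
    p,e=tri(t,a,s,b); print(k,p.round(4),'gap',round(e,4),'top',plane(t,*a,z)[:2].round(4),'scene',plane(s,*b,z)[:2].round(4))
```

```text
funnel [0.6755 0.1521 0.0542] gap 0.0008 top [0.6758 0.1519] scene [0.6752 0.1524]
jarrim [0.6052 0.3361 0.074 ] gap 0.0005 top [0.6054 0.3369] scene [0.6046 0.3356]
jarbot [0.6059 0.3381 0.007 ] gap 0.0002 top [0.6066 0.3392] scene [0.6044 0.3377]
gold [0.4547 0.3441 0.0165] gap 0.0034 top [0.4558 0.3434] scene [0.4523 0.3452]
pan [0.4934 0.1503 0.0252] gap 0.0018 top [0.4936 0.1489] scene [0.4951 0.1525]
green [ 0.6812 -0.1459  0.0761] gap 0.0018 top [ 0.6824 -0.1468] scene [ 0.68   -0.1465]
amber [ 0.5898 -0.358   0.0763] gap 0.0012 top [ 0.5906 -0.3592] scene [ 0.5885 -0.3596]
red [ 0.4604 -0.3524  0.0132] gap 0.0006 top [ 0.4605 -0.3524] scene [ 0.4606 -0.3515]
tub [ 0.4993 -0.1491  0.095 ] gap 0.0015 top [ 0.4995 -0.1491] scene [ 0.501  -0.1457]
cBL [0.5582 0.2213 0.0245] gap 0.0 top [0.5586 0.2218] scene [0.5572 0.2207]
cBR [0.5594 0.083  0.0237] gap 0.0008 top [0.5599 0.0828] scene [0.5585 0.0826]
cFL [0.3904 0.2169 0.0197] gap 0.003 top [0.3913 0.2152] scene [0.3907 0.2186]
cFR [0.3915 0.0799 0.0206] gap 0.0014 top [0.392  0.0792] scene [0.3919 0.081 ]
```

```bash
python3 -m inch '[[[0,0,0,0,0,-0.04],[0,0,0,0,0,-0.04],[0,0,0,0,0,-0.04],[0,0,0,0,0,0]]]' 94
python3 -m inch '[[[-0.12,-0.06,0,0,0,0],[-0.16,-0.08,0,0,0,0],[-0.16,-0.08,0,0,0,0],[-0.16,-0.08,0,0,0,0],[-0.16,-0.08,0,0,0,0]]]'
python3 -m inch '[[[-0.16,-0.08,0,0,0,0],[-0.16,-0.08,0,0,0,0],[-0.16,-0.08,0,0,0,0],[-0.16,-0.08,0,0,0,0],[-0.16,-0.08,0,0,0,0]]]'
python3 -m inch '[[[0,0,0,0,0,0],[0,0,0,0,0,0],[0,0,0,0,0,0]]]'
cat >> h.py <<'E'
def go(x,y,z,yaw=None):
    s=telemetry.sense();m=R.from_quat(s['tcp_rot'],scalar_first=True)
    d=m.inv().apply(np.array([x,y,z])-s['tcp_pos'])/.25
    Y=m.as_matrix()[:2,1];a=np.arctan2(Y[1],Y[0])
    print('t',round(s['time'],1),'pos',s['tcp_pos'].round(4),'shift',d.round(3),'yaw',a.round(3),'zaxis',m.as_matrix()[:,2].round(3),'w',round(s['gripper_width']*94,1),'q1,q6',s['q'][[0,5]].round(2))
    if yaw is not None: print('turn wz',((a-yaw)/np.pi).round(4))
E
python3 -c "
from h import *
go(.6055,.3365,.037,np.pi/2)"
```

```text
time: 0.5
tcp_pos: [0.2109, 0.5345, 0.2158]
tcp_rot: [-0.0, -0.0, 1.0, -0.001]
contact_force: [0.1, 0.7, -0.4]
gripper_width: 0.998
finger_force: 0.0
time: 1.0
tcp_pos: [0.4023, 0.4391, 0.2162]
tcp_rot: [-0.0, 0.001, 1.0, -0.0]
contact_force: [0.3, 1.6, 0.2]
gripper_width: 1.001
finger_force: 0.0
time: 1.5
tcp_pos: [0.6026, 0.3392, 0.2159]
tcp_rot: [-0.0, 0.001, 1.0, -0.0]
contact_force: [0.5, -0.6, 0.2]
gripper_width: 0.999
finger_force: 0.0
time: 1.8
tcp_pos: [0.6002, 0.3409, 0.216]
tcp_rot: [-0.001, -0.0, 1.0, -0.0]
contact_force: [-0.2, 0.5, -0.1]
gripper_width: 0.997
finger_force: 0.0
t 1.8 pos [0.6002 0.3409 0.216 ] shift [-0.022 -0.017  0.716] yaw 1.571 zaxis [-0.001 -0.    -1.   ] w 93.7 q1,q6 [ 0.39 -1.18]
turn wz 0.0002
```

```bash
python3 -m inch '[[[-0.022,-0.017,0.12,0,0,0],[0,0,0.16,0,0,0],[0,0,0.16,0,0,0],[0,0,0.16,0,0,0],[0,0,0.116,0,0,0]]]' | grep -E 'tcp_pos|force'
python3 -m inch '[[[0,0,0,0,0,0],[0,0,0,0,0,0]]]' | grep -E 'tcp_pos|force'
python3 -m inch '[[[0,0,0,0,0,0],[0,0,0,0,0,0],[0,0,0,0,0,0],[0,0,0,0,0,0],[0,0,0,0,0,0]]]' 40
python3 -m inch '[[[0,0,0,0,0,0],[0,0,0,0,0,0],[0,0,0,0,0,0]]]'|grep -E 'width|force'
python3 -m inch '[[[0,0,-0.1,0,0,0],[0,0,-0.16,0,0,0],[0,0,-0.14,0,0,0],[0,0,0,0,0,0],[0,0,0,0,0,0]]]'
python3 -c "
from h import *
snap('top','top1.png');snap('scene','scene1.png')
go(.4943,.1505,.17,np.pi/2)
a=load('top1.png')['pixels'][120:300,100:340];b=load('scene1.png')['pixels'][150:340,280:480]
cv2.imwrite('pics/c1.png',np.hstack([cv2.resize(a,(400,300)),cv2.resize(b,(316,300))]))"
```

```text
tcp_pos: [0.6035, 0.337, 0.0347]
contact_force: [-0.3, -0.3, 0.1]
finger_force: 0.0
tcp_pos: [0.6057, 0.3371, 0.0378]
contact_force: [1.4, 0.4, 0.6]
finger_force: 0.0
time: 3.0
tcp_pos: [0.6071, 0.3362, 0.0381]
tcp_rot: [0.0, -0.0, 1.0, 0.0]
contact_force: [0.3, 2.5, 0.9]
gripper_width: 0.614
finger_force: 0.7
contact_force: [-1.8, 0.2, 3.5]
gripper_width: 0.6
finger_force: 30.0
time: 3.8
tcp_pos: [0.6069, 0.3361, 0.1375]
tcp_rot: [0.0, -0.001, 1.0, 0.0]
contact_force: [0.1, 0.0, -2.6]
gripper_width: 0.607
finger_force: 30.0
t 3.9 pos [0.605  0.3353 0.1344] shift [ 0.444 -0.739 -0.139] yaw 1.572 zaxis [-0.005 -0.002 -1.   ] w 56.5 q1,q6 [ 0.38 -1.19]
turn wz 0.0004
```

View pics/c1.png

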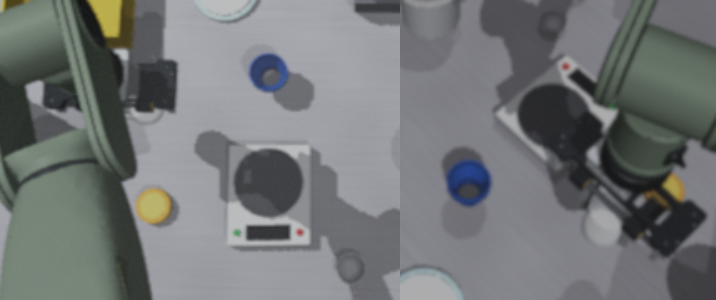

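Jar held at 56.5 mm; both pictures show it lifted, nothing else moved. I'll carry it to the pan.

```bash
python3 -m inch '[[[0.05,-0.08,0,0,0,0],[0.08,-0.14,0,0,0,0],[0.09,-0.15,0,0,0,0],[0.09,-0.15,0,0,0,0],[0.08,-0.14,0,0,0,0]]]' | grep -E 'tcp_pos|force'
python3 -m inch '[[[0.05,-0.08,0,0,0,0],[0,0,0,0,0,0],[0,0,0,0,0,0],[0,0,0,0,0,0]]]' | grep -E 'tcp_pos|force'
python3 -c "
from h import *
go(.4943,.1505,.069,np.pi/2)
a=snap('top','top2.png')
p=[]
for i in range(6): snap('top'); p.append(telemetry.sense()['tcp_pos'])
print(np.mean(p,0).round(4))"
```

```text
tcp_pos: [0.5061, 0.1692, 0.1345]
contact_force: [0.3, -1.3, -1.1]
finger_force: 30.0
tcp_pos: [0.4971, 0.1516, 0.1367]
contact_force: [0.2, 0.8, -1.4]
finger_force: 30.0
t 4.8 pos [0.4971 0.1516 0.1367] shift [ 0.011 -0.005  0.271] yaw 1.572 zaxis [-0.001  0.    -1.   ] w 56.6 q1,q6 [ 0.13 -1.44]
turn wz 0.0005
[0.4973 0.1516 0.1372]
```

```bash
python3 -m inch '[[[0.007,-0.004,0.08,0,0,0],[0,0,0.1,0,0,0],[0,0,0.06,0,0,0],[0,0,0.02,0,0,0],[0,0,0,0,0,0]]]' | grep -E 'tcp_pos|force'
python3 -m inch '[[[0,0,0.008,0,0,0],[0,0,0.004,0,0,0],[0,0,0,0,0,0]]]' | grep -E 'tcp_pos|force'
python3 -m inch '[[[0,0,0.004,0,0,0],[0,0,0,0,0,0],[0,0,0,0,0,0]]]' | grep -E 'tcp_pos|force'
```

```text
tcp_pos: [0.4948, 0.15, 0.0718]
contact_force: [-0.9, -0.5, -1.9]
finger_force: 30.0
tcp_pos: [0.4959, 0.1501, 0.0702]
contact_force: [0.1, -0.5, -1.9]
finger_force: 30.0
tcp_pos: [0.4953, 0.1499, 0.0686]
contact_force: [-0.0, 0.5, -1.8]
finger_force: 30.0
```

```bash
python3 -m inch '[[[0,0,0.004,0,0,0],[0,0,0,0,0,0],[0,0,0,0,0,0]]]' | grep -E 'tcp_pos|force'
python3 -m inch '[[[0,0,0,0,0,0],[0,0,0,0,0,0],[0,0,0,0,0,0],[0,0,0,0,0,0]]]' 76| grep -E 'tcp_pos|force|width'
python3 -m inch '[[[0,0,-0.1,0,0,0],[0,0,-0.16,0,0,0],[0,0,-0.16,0,0,0],[0,0,-0.12,0,0,0],[0,0,0,0,0,0]]]' 94| grep -E 'tcp_pos|force'
python3 -m inch '[[[0,0,0,0,0,0],[0,0,0,0,0,0]]]' | grep -E 'tcp_pos|force'
python3 -c "
from h import *
go(.6755,.152,.21,np.pi/2)
"
```

```text
tcp_pos: [0.4955, 0.15, 0.068]
contact_force: [-2.2, 0.7, 4.8]
finger_force: 30.0
tcp_pos: [0.4952, 0.15, 0.0673]
contact_force: [0.5, -0.8, 0.4]
gripper_width: 0.809
finger_force: 0.0
tcp_pos: [0.4989, 0.1505, 0.2079]
contact_force: [0.8, -0.4, -0.3]
finger_force: 0.0
tcp_pos: [0.4939, 0.1498, 0.2005]
contact_force: [0.5, 1.0, -0.7]
finger_force: 0.0
t 7.7 pos [0.4939 0.1498 0.2005] shift [-0.726  0.008 -0.041] yaw 1.572 zaxis [-0.004 -0.    -1.   ] w 94.3 q1,q6 [ 0.13 -1.45]
turn wz 0.0004
```

```bash
for i in 1; do python3 -m inch '[[[0,0,0,0,0,0.045],[0,0,0,0,0,0.045],[0,0,0,0,0,0.045],[0,0,0,0,0,0.045],[0,0,0,0,0,0.045]]]' ; done| grep -E 'tcp_pos|force'
python3 -m inch '[[[0,0,0,0,0,0.045],[0,0,0,0,0,0.045],[0,0,0,0,0,0.045],[0,0,0,0,0,0.045],[0,0,0,0,0,0.045]]]' | grep tcp
python3 -m inch '[[[0,0,0,0,0,0.045],[0,0,0,0,0,0.005],[0.08,-0.016,0,0,0,0],[0.16,-0.032,0,0,0,0],[0.18,-0.036,0,0,0,0]]]' | grep tcp
python3 -m inch '[[[0.16,-0.032,0.08,0,0,0],[0.12,-0.024,0.12,0,0,0],[0.07,-0.014,0.12,0,0,0],[0,0,0.08,0,0,0],[0,0,0,0,0,0]]]' | grep tcp
python3 -m inch '[[[0,0,0,0,0,0],[0,0,0,0,0,0]]]' | grep tcp_pos
python3 -c "
from h import *
s=snap('top','top3.png');r=snap('scene','scene3.png')
go(.455,.344,.014,0)
a=s['pixels'][130:280,160:310];b=r['pixels'][160:320,280:480]
cv2.imwrite('pics/c3.png',np.hstack([cv2.resize(a,(400,400),interpolation=2),cv2.resize(b,(400,400),interpolation=2)[:,:400]]))"
```

```text
tcp_pos: [0.4937, 0.1497, 0.1998]
contact_force: [0.6, 0.4, 0.7]
finger_force: 0.0
tcp_pos: [0.4937, 0.1497, 0.1998]
tcp_rot: [-0.002, 0.651, 0.759, -0.002]
tcp_pos: [0.4734, 0.2549, 0.2009]
tcp_rot: [-0.0, 0.707, 0.708, -0.001]
tcp_pos: [0.4524, 0.341, 0.0972]
tcp_rot: [-0.001, 0.705, 0.709, -0.005]
tcp_pos: [0.4576, 0.3425, 0.1036]
t 9.9 pos [0.4578 0.3425 0.1041] shift [ 0.005 -0.012  0.36 ] yaw 0.001 zaxis [ 0.003  0.001 -1.   ] w 94.2 q1,q6 [0.49 0.49]
turn wz 0.0003
```

View pics/c3.png

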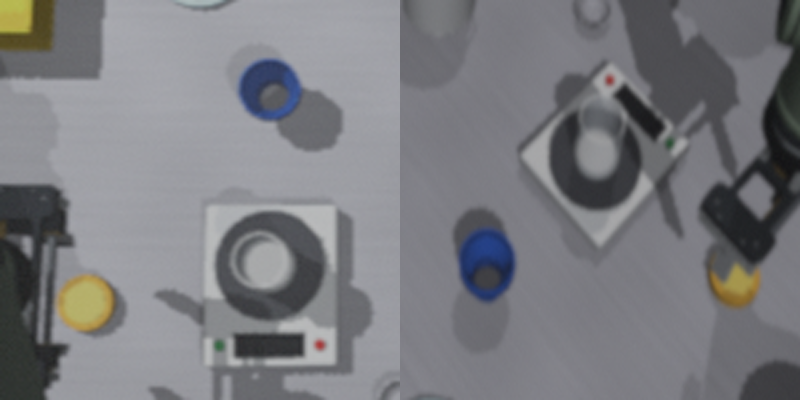

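The jar stands centred on the pan: top-view base disc at (270,264) against the pan at (270,265). The gold lid is still in place. I'll grip the lid now.

```bash
python3 -c "
from h import *
t,s=load('top3.png'),load('scene3.png');print(tri(t,(257.7,227.7),s,(381,206.3)),plane(t,257.7,227.7,.102),plane(t,260.7,228.5,.034))"
python3 -m inch '[[[0.005,-0.012,0.08,0,0,0],[0,0,0.1,0,0,0],[0,0,0.1,0,0,0],[0,0,0.05,0,0,0],[0,0,0,0,0,0]]]' | grep -E 'tcp_pos|contact'
python3 -m inch '[[[0,0,0,0,0,0],[0,0,0,0,0,0],[0,0,0,0,0,0]]]' | grep -E 'tcp_pos|contact'
python3 -c "
from h import *
go(.455,.344,.014,0)"
```

```text
(array([0.49128596, 0.14868258, 0.1011527 ]), np.float64(0.0020991085619183687)) [0.49187142 0.14773763 0.102     ] [0.49538852 0.14923847 0.034     ]
tcp_pos: [0.4526, 0.3428, 0.0188]
contact_force: [-0.6, -0.2, 0.2]
tcp_pos: [0.4547, 0.3443, 0.0215]
contact_force: [-0.5, -0.2, -0.5]
t 10.8 pos [0.4547 0.3443 0.0215] shift [-0.001  0.001  0.03 ] yaw 0.001 zaxis [ 0.003  0.001 -1.   ] w 94.0 q1,q6 [0.5 0.5]
turn wz 0.0004
```

```bash
python3 -m inch '[[[0,0,0.016,0,0,0],[0,0,0.012,0,0,0],[0,0,0,0,0,0],[0,0,0,0,0,0]]]' | grep -E 'tcp_pos|contact'
python3 -m inch '[[[0,0,0,0,0,0],[0,0,0,0,0,0],[0,0,0,0,0,0],[0,0,0,0,0,0],[0,0,0,0,0,0]]]' 45 | grep -E 'tcp_pos|force|width'
python3 -m inch '[[[0,0,0,0,0,0],[0,0,0,0,0,0]]]' | grep -E 'tcp_pos|force|width'
python3 -m inch '[[[0,0,-0.1,0,0,0],[0,0,-0.16,0,0,0],[0,0,-0.16,0,0,0],[0,0,-0.16,0,0,0],[0,0,-0.1,0,0,0]]]' | grep -E 'tcp_pos|force|width'
python3 -m inch '[[[0,0,0,0,0,0],[0,0,0,0,0,0]]]' | grep -E 'tcp_pos|force|width'
python3 -c "
from h import *
go(.497,.001,.17,0)"
```

```text
tcp_pos: [0.4533, 0.3435, 0.0127]
contact_force: [-0.0, -0.4, -0.6]
tcp_pos: [0.4536, 0.3437, 0.013]
contact_force: [0.3, -0.1, 0.1]
gripper_width: 0.629
finger_force: 30.0
tcp_pos: [0.4536, 0.3437, 0.013]
contact_force: [-0.0, -0.2, 0.7]
gripper_width: 0.631
finger_force: 30.0
tcp_pos: [0.4548, 0.3444, 0.1866]
contact_force: [0.8, -0.3, -0.2]
gripper_width: 0.632
finger_force: 30.0
tcp_pos: [0.4534, 0.3436, 0.1828]
contact_force: [-0.2, 0.7, -1.2]
gripper_width: 0.631
finger_force: 30.0
t 12.6 pos [0.4534 0.3436 0.1828] shift [-1.371  0.173  0.051] yaw 0.001 zaxis [ 0.  0. -1.] w 59.4 q1,q6 [0.5 0.5]
turn wz 0.0004
```

```bash
python3 -m inch '[[[-0.071,0.013,0,0,0,0],[-0.14,0.018,0,0,0,0],[-0.18,0.022,0,0,0,0],[-0.18,0.022,0,0,0,0],[-0.18,0.022,0,0,0,0]]]' | grep -E 'tcp_pos|force|width'
python3 -m inch '[[[-0.18,0.022,0,0,0,0],[-0.18,0.022,0,0,0,0],[-0.16,0.02,0,0,0,0],[-0.1,0.012,0,0,0,0],[0,0,0,0,0,0]]]' | grep -E 'tcp_pos|force|width'
python3 -m inch '[[[0,0,0.1,0,0,0],[0,0,0.16,0,0,0],[0,0,0.16,0,0,0],[0,0,0.14,0,0,0],[0,0,0,0,0,0]]]' | grep -E 'tcp_pos|force'
python3 -m inch '[[[0,0,0,0,0,0],[0,0,0,0,0,0],[0,0,0,0,0,0]]]' | grep -E 'tcp_pos|force|width'
python3 -c "
from h import *
go(.497,.001,.013,0)"
```

```text
tcp_pos: [0.476, 0.1542, 0.18]
contact_force: [0.9, 0.1, -0.5]
gripper_width: 0.631
finger_force: 30.0
tcp_pos: [0.4958, -0.0017, 0.1803]
contact_force: [-0.1, 1.0, -1.0]
gripper_width: 0.628
finger_force: 30.0
tcp_pos: [0.49, 0.0032, 0.0364]
contact_force: [-0.8, 0.7, -0.9]
finger_force: 30.0
tcp_pos: [0.4991, 0.0009, 0.0451]
contact_force: [0.1, -0.0, 0.6]
gripper_width: 0.629
finger_force: 30.0
t 14.3 pos [0.4991 0.0009 0.0451] shift [ 0.001 -0.009  0.128] yaw 0.002 zaxis [ 0.004 -0.001 -1.   ] w 59.2 q1,q6 [-0.17 -0.17]
turn wz 0.0005
```

```bash
python3 -m inch '[[[0,-0.008,0.06,0,0,0],[0,0,0.04,0,0,0],[0,0,0.016,0,0,0],[0,0,0,0,0,0],[0,0,0,0,0,0]]]' | grep -E 'tcp_pos|force'
python3 -m inch '[[[0,0,0.006,0,0,0],[0,0,0,0,0,0],[0,0,0,0,0,0]]]' | grep -E 'tcp_pos|contact'
python3 -m inch '[[[0,0,0.006,0,0,0],[0,0,0,0,0,0],[0,0,0,0,0,0]]]' | grep -E 'tcp_pos|contact'
```

```text
tcp_pos: [0.4956, 0.0009, 0.0143]
contact_force: [0.9, -0.2, 0.1]
finger_force: 30.0
tcp_pos: [0.496, 0.0008, 0.013]
contact_force: [1.5, -0.7, 1.5]
tcp_pos: [0.496, 0.0008, 0.0129]
contact_force: [-3.5, 0.6, 13.5]
```

```bash
python3 -m inch '[[[0,0,-0.004,0,0,0],[0,0,0,0,0,0],[0,0,0,0,0,0],[0,0,0,0,0,0]]]' 76 | grep -E 'tcp_pos|force|width'
python3 -m inch '[[[0,0,-0.06,0,0,0],[0,0,-0.14,0,0,0],[0,0,-0.18,0,0,0],[0,0,-0.18,0,0,0],[0,0,-0.14,0,0,0]]]' 94| grep -E 'tcp_pos'
python3 -m inch '[[[0,0,0,0,0,-0.045],[0,0,0,0,0,-0.045],[0,0,0,0,0,-0.045],[0,0,0,0,0,-0.045],[0,0,0,0,0,-0.045]]]' | grep tcp
python3 -m inch '[[[0,0,0,0,0,-0.045],[0,0,0,0,0,-0.045],[0,0,0,0,0,-0.045],[0,0,0,0,0,-0.045],[0,0,0,0,0,-0.045]]]' | grep tcp
python3 -m inch '[[[0,0,0,0,0,-0.045],[0,0,0,0,0,-0.005],[0,0,0,0,0,0],[0,0,0,0,0,0]]]' | grep tcp
python3 -c "
from h import *
go(.590,-.3585,.19,np.pi/2)"
```

```text
tcp_pos: [0.4947, 0.001, 0.0115]
contact_force: [0.6, -0.6, 0.4]
gripper_width: 0.809
finger_force: 0.0
tcp_pos: [0.4957, 0.0009, 0.1895]
tcp_pos: [0.4948, 0.001, 0.1865]
tcp_rot: [-0.0, 0.415, 0.91, -0.0]
tcp_pos: [0.4948, 0.001, 0.1864]
tcp_rot: [-0.001, 0.075, 0.997, 0.0]
tcp_pos: [0.4951, 0.001, 0.1868]
tcp_rot: [-0.0, 0.0, 1.0, 0.0]
t 17.8 pos [0.4951 0.001  0.1868] shift [-0.381 -1.438 -0.013] yaw 1.57 zaxis [-0.  0. -1.] w 93.9 q1,q6 [-0.17 -1.74]
turn wz -0.0002
```

```bash
python3 -m inch '[[[-0.031,-0.088,0,0,0,0],[-0.04,-0.15,0,0,0,0],[-0.045,-0.18,0,0,0,0],[-0.045,-0.18,0,0,0,0],[-0.045,-0.18,0,0,0,0]]]' | grep -E 'tcp_pos|force'
python3 -m inch '[[[-0.045,-0.18,0,0,0,0],[-0.045,-0.18,0,0,0,0],[-0.045,-0.18,0,0,0,0],[-0.04,-0.12,0,0,0,0],[0,0,0,0,0,0]]]' | grep -E 'tcp_pos'
python3 -m inch '[[[0,0,0.08,0,0,0],[0,0,0.12,0,0,0],[0,0,0,0,0,0],[0,0,0,0,0,0],[0,0,0,0,0,0]]]' | grep -E 'tcp_pos'
python3 -c "
from h import *
s=snap('top','top4.png');r=snap('scene','scene4.png')
go(.590,-.3585,.037,np.pi/2)
a=s['pixels'][140:270,250:490];b=r['pixels'][90:240,195:435]
cv2.imwrite('pics/c4.png',np.vstack([cv2.resize(a,(528,286),interpolation=2),cv2.resize(b,(528,300),interpolation=2)]))"
```

```text
tcp_pos: [0.5472, -0.1951, 0.187]
contact_force: [0.1, 0.3, 0.4]
finger_force: 0.0
tcp_pos: [0.5908, -0.363, 0.186]
tcp_pos: [0.5918, -0.3585, 0.1388]
t 19.4 pos [ 0.592  -0.3589  0.1393] shift [0.009 0.002 0.409] yaw 1.572 zaxis [ 0.003 -0.002 -1.   ] w 93.9 q1,q6 [-0.67 -2.24]
turn wz 0.0004
```

View pics/c4.png

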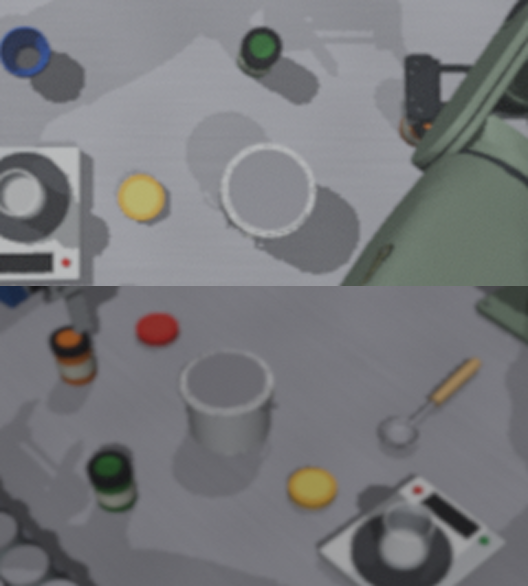

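The gold lid lies flat at top-crop pixel (141,198), between the pan (23,197) and tub (268,190). The amber jar is under the gripper, with the red lid clear of it.

```bash
python3 -c "
from h import *
t=load('top4.png');s=load('scene4.png');print(plane(t,313.6,229.5,.014),plane(s,195+311/2.2-.5,90+(486-286)/2-.5,.014))"
python3 -m inch '[[[0.008,0.002,0.1,0,0,0],[0,0,0.14,0,0,0],[0,0,0.14,0,0,0],[0,0,0.05,0,0,0],[0,0,0,0,0,0]]]' | grep -E 'tcp_pos|contact'
python3 -m inch '[[[0,0,0,0,0,0],[0,0,0,0,0,0]]]' | grep -E 'tcp_pos|contact'
python3 -m inch '[[[0,0,0,0,0,0],[0,0,0,0,0,0],[0,0,0,0,0,0],[0,0,0,0,0,0],[0,0,0,0,0,0]]]' 35
python3 -m inch '[[[0,0,0,0,0,0],[0,0,0,0,0,0],[0,0,0,0,0,0]]]' | grep -E 'tcp_pos|force|width'
python3 -m inch '[[[0,0,-0.1,0,0,0],[0,0,-0.16,0,0,0],[0,0,-0.16,0,0,0],[0,0,-0.16,0,0,0],[0,0,-0.06,0,0,0]]]' | grep -E 'tcp_pos|force'
python3 -m inch '[[[0,0,0,0,0,0],[0,0,0,0,0,0]]]' | grep -E 'tcp_pos|force'
python3 -c "
from h import *
go(.582,.002,.19,np.pi/2)"
```

```text
[0.49565718 0.00280304 0.014     ] [0.49696814 0.00204506 0.014     ]
tcp_pos: [0.5876, -0.3569, 0.0277]
contact_force: [-0.7, -0.1, 0.0]
tcp_pos: [0.5907, -0.3594, 0.0325]
contact_force: [0.4, -0.4, -0.2]
time: 20.55
tcp_pos: [0.5888, -0.3579, 0.0294]
tcp_rot: [-0.0, -0.001, 1.0, 0.0]
contact_force: [-0.4, -0.2, 0.6]
gripper_width: 0.608
finger_force: 0.0
tcp_pos: [0.5889, -0.3582, 0.0295]
contact_force: [0.1, -1.5, 0.5]
gripper_width: 0.549
finger_force: 30.0
tcp_pos: [0.5908, -0.3592, 0.1946]
contact_force: [1.3, -0.5, -0.5]
finger_force: 30.0
tcp_pos: [0.5879, -0.357, 0.187]
contact_force: [0.2, 0.5, -1.1]
finger_force: 30.0
t 21.6 pos [ 0.5879 -0.357   0.187 ] shift [ 0.022  1.436 -0.008] yaw 1.572 zaxis [-0.003  0.002 -1.   ] w 51.4 q1,q6 [-0.67 -2.24]
turn wz 0.0004
```

```bash
python3 -m inch '[[[0.002,0.086,0,0,0,0],[0.003,0.15,0,0,0,0],[0.003,0.18,0,0,0,0],[0.003,0.18,0,0,0,0],[0.003,0.18,0,0,0,0]]]' | grep -E 'tcp_pos|force'
python3 -m inch '[[[0.003,0.18,0,0,0,0],[0.003,0.18,0,0,0,0],[0.002,0.18,0,0,0,0],[0,0.12,0,0,0,0],[0,0,0,0,0,0]]]' | grep -E 'tcp_pos|force'
python3 -m inch '[[[0,0,0,0,0,0],[0,0,0.1,0,0,0],[0,0,0.16,0,0,0],[0,0,0.16,0,0,0],[0,0,0.1,0,0,0]]]' | grep -E 'tcp_pos|force'
python3 -m inch '[[[0,0,0,0,0,0],[0,0,0,0,0,0],[0,0,0,0,0,0]]]' | grep -E 'tcp_pos|force'
python3 -c "
from h import *
go(.583,.003,.03,np.pi/2)"
```

```text
tcp_pos: [0.5826, -0.1614, 0.1851]
contact_force: [0.7, 0.6, -1.0]
finger_force: 30.0
tcp_pos: [0.5801, 0.0055, 0.1855]
contact_force: [0.3, -0.8, -1.2]
finger_force: 30.0
tcp_pos: [0.5796, -0.0004, 0.0546]
contact_force: [0.0, -0.6, -1.7]
finger_force: 30.0
tcp_pos: [0.5846, 0.0, 0.0611]
contact_force: [0.8, 0.7, -2.1]
finger_force: 30.0
t 23.4 pos [0.5846 0.     0.0611] shift [0.007 0.012 0.124] yaw 1.571 zaxis [ 0.003 -0.001 -1.   ] w 51.3 q1,q6 [-0.15 -1.72]
turn wz 0.0
```

```bash
python3 -m inch '[[[0.004,0.01,0.06,0,0,0],[0,0,0.04,0,0,0],[0,0,0.014,0,0,0],[0,0,0,0,0,0],[0,0,0,0,0,0]]]' | grep -E 'tcp_pos|force'
python3 -m inch '[[[0,0,0.006,0,0,0],[0,0,0,0,0,0],[0,0,0,0,0,0]]]' | grep -E 'tcp_pos|contact'
python3 -m inch '[[[0,0,0.004,0,0,0],[0,0,0,0,0,0],[0,0,0,0,0,0]]]' | grep -E 'tcp_pos|contact'
```

```text
tcp_pos: [0.582, 0.0037, 0.0309]
contact_force: [0.1, -0.7, -2.2]
finger_force: 30.0
tcp_pos: [0.582, 0.0036, 0.0296]
contact_force: [-0.2, 0.8, -1.6]
tcp_pos: [0.5825, 0.0035, 0.0294]
contact_force: [-2.3, -0.7, 4.4]
```

```bash
python3 -m inch '[[[0,0,0,0,0,0],[0,0,0,0,0,0],[0,0,0,0,0,0],[0,0,0,0,0,0]]]' 72 | grep -E 'tcp_pos|force|width'
python3 -m inch '[[[0,0,-0.06,0,0,0],[0,0,-0.14,0,0,0],[0,0,-0.18,0,0,0],[0,0,-0.16,0,0,0],[0,0,-0.1,0,0,0]]]' 94| grep -E 'tcp_pos'
python3 -m inch '[[[-0.08,0.12,0,0,0,0],[-0.12,0.18,0,0,0,0],[-0.1,0.18,0,0,0,0],[-0.07,0.12,0,0,0,0],[0,0,0,0,0,0]]]' | grep -E 'tcp_pos'
python3 -m inch '[[[0,0,0,0,0,0],[0,0,0,0,0,0]]]' | grep -E 'tcp_pos'
python3 -c "
from h import *
go(.6755,.152,.042,np.pi/2)"
```

```text
tcp_pos: [0.5818, 0.0036, 0.0281]
contact_force: [0.4, 0.7, 0.2]
gripper_width: 0.763
finger_force: 0.0
tcp_pos: [0.5838, 0.0033, 0.1938]
tcp_pos: [0.6726, 0.1533, 0.1892]
tcp_pos: [0.6708, 0.1479, 0.1889]
t 26.1 pos [0.6708 0.1479 0.1889] shift [-0.019  0.017  0.587] yaw 1.571 zaxis [-0.    -0.001 -1.   ] w 93.8 q1,q6 [ 0.09 -1.48]
turn wz 0.0001
```

```bash
python3 -m inch '[[[-0.018,0.016,0.1,0,0,0],[0,0,0.16,0,0,0],[0,0,0.16,0,0,0],[0,0,0.12,0,0,0],[0,0,0.02,0,0,0]]]' | grep -E 'tcp_pos|contact'
python3 -m inch '[[[0,0,0,0,0,0],[0,0,0,0,0,0],[0,0,0,0,0,0]]]' | grep -E 'tcp_pos|contact'
python3 -c "
from h import *
go(.6755,.152,.042,np.pi/2)"
```

```text
tcp_pos: [0.6713, 0.1508, 0.0435]
contact_force: [0.0, -0.7, -0.5]
tcp_pos: [0.678, 0.1529, 0.0517]
contact_force: [-0.3, -0.7, 0.2]
t 26.9 pos [0.678  0.1529 0.0517] shift [ 0.01  -0.003  0.039] yaw 1.572 zaxis [ 0.005  0.    -1.   ] w 93.9 q1,q6 [ 0.1  -1.47]
turn wz 0.0002
```

```bash
python3 -m inch '[[[0.006,-0.003,0.02,0,0,0],[0,0,0.018,0,0,0],[0,0,0,0,0,0],[0,0,0,0,0,0]]]' | grep -E 'tcp_pos|contact'
python3 -m inch '[[[0,0,0,0,0,0],[0,0,0,0,0,0],[0,0,0,0,0,0],[0,0,0,0,0,0],[0,0,0,0,0,0]]]' 50| grep -E 'tcp_pos|force|width'
python3 -m inch '[[[0,0,0,0,0,0],[0,0,0,0,0,0]]]' | grep -E 'tcp_pos|force|width'
python3 -m inch '[[[0,0,-0.1,0,0,0],[0,0,-0.16,0,0,0],[0,0,-0.18,0,0,0],[0,0,-0.1,0,0,0],[0,0,0,0,0,0]]]' | grep -E 'tcp_pos|force'
python3 -m inch '[[[0,0,0,0,0,0],[0,0,0,0,0,0]]]' | grep -E 'tcp_pos|force|width'
python3 -c "
from h import *
go(.493,.149,.175,np.pi/2)"
```

```text
tcp_pos: [0.674, 0.1523, 0.0386]
contact_force: [-0.3, -0.0, 0.1]
tcp_pos: [0.6744, 0.1523, 0.039]
contact_force: [0.4, -0.3, 0.7]
gripper_width: 0.702
finger_force: 30.0
tcp_pos: [0.6743, 0.1523, 0.039]
contact_force: [1.2, -0.7, -0.7]
gripper_width: 0.706
finger_force: 30.0
tcp_pos: [0.6778, 0.1526, 0.1801]
contact_force: [-0.1, 0.0, -0.2]
finger_force: 30.0
tcp_pos: [0.6723, 0.152, 0.1706]
contact_force: [0.1, 0.7, -0.2]
gripper_width: 0.703
finger_force: 30.0
t 28.6 pos [0.6723 0.152  0.1706] shift [ 0.717 -0.011 -0.014] yaw 1.572 zaxis [-0.005 -0.001 -1.   ] w 66.1 q1,q6 [ 0.1  -1.47]
turn wz 0.0004
```

```bash
python3 -m inch '[[[0.08,0,0,0,0,0],[0.15,-0.003,0,0,0,0],[0.16,-0.004,0,0,0,0],[0.16,-0.004,0,0,0,0],[0.1,0,0,0,0,0]]]' | grep -E 'tcp_pos|force'
python3 -m inch '[[[0.067,0,0,0,0,0],[0,0,0,0,0,0],[0,0,0,0,0,0],[0,0,0,0,0,0]]]' | grep -E 'tcp_pos|force'
python3 -c "
from h import *
p=[]
for i in range(4): s=snap('top','top5.png');r=snap('scene','scene5.png');p.append(telemetry.sense()['tcp_pos'])
print(np.mean(p,0).round(4))
go(.493,.149,.14,np.pi/2)
a=s['pixels'][160:280,200:320];b=r['pixels'][150:270,320:440]
cv2.imwrite('pics/c5.png',np.hstack([cv2.resize(a,(400,400),interpolation=2),cv2.resize(b,(400,400),interpolation=2)]))"
```

```text
tcp_pos: [0.5069, 0.149, 0.1705]
contact_force: [0.3, -0.1, -0.6]
finger_force: 30.0
tcp_pos: [0.4956, 0.1491, 0.1732]
contact_force: [0.3, 0.3, -1.0]
finger_force: 30.0
[0.4956 0.1492 0.1738]
t 29.9 pos [0.4952 0.1492 0.1739] shift [ 0.009 -0.001  0.136] yaw 1.572 zaxis [-0.  0. -1.] w 66.1 q1,q6 [ 0.13 -1.45]
turn wz 0.0003
```

View pics/c5.png

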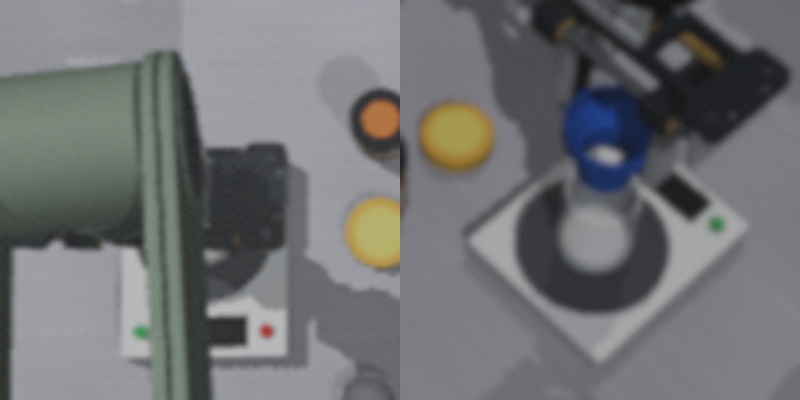

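```bash
python3 -c "
from h import *
r=load('scene5.png');print('jar base',plane(r,378,220.9,.036)); c,d=(605-400)/3.333+320-.5,118/3.333+150-.5; print('funnel rim',plane(r,c,d,.174-.039+.054))"
python3 -m inch '[[[0.01,0,0.04,0,0,0],[0,0,0.04,0,0,0],[0,0,0.02,0,0,0],[0,0,0,0,0,0],[0,0,0,0,0,0]]]' | grep -E 'tcp_pos|contact'
```

```text
jar base [0.49236657 0.15143327 0.036     ]
funnel rim [0.49765148 0.14205621 0.189     ]
tcp_pos: [0.4923, 0.1492, 0.1486]
contact_force: [-0.0, -0.8, -0.1]
```

```bash
python3 -m inch '[[[0,0,0.02,0,0,0],[0,0,0.02,0,0,0],[0,0,0.02,0,0,0],[0,0,0,0,0,0],[0,0,0,0,0,0]]]' | grep -E 'tcp_pos|contact'
python3 -m inch '[[[0,0,0.02,0,0,0],[0,0,0.02,0,0,0],[0,0,0.01,0,0,0],[0,0,0,0,0,0],[0,0,0,0,0,0]]]' | grep -E 'tcp_pos|contact'
```

```text
tcp_pos: [0.4923, 0.1492, 0.1337]
contact_force: [-0.0, -0.3, -0.1]
tcp_pos: [0.4925, 0.1493, 0.1213]
contact_force: [-0.5, -0.3, -0.2]
```

```bash
python3 -m inch '[[[0,0,0.02,0,0,0],[0,0,0.008,0,0,0],[0,0,0,0,0,0],[0,0,0,0,0,0]]]' | grep -E 'tcp_pos|contact'
python3 -m inch '[[[0,0,0.006,0,0,0],[0,0,0,0,0,0],[0,0,0,0,0,0]]]' | grep -E 'tcp_pos|contact'
python3 -m inch '[[[0,0,0.004,0,0,0],[0,0,0,0,0,0],[0,0,0,0,0,0]]]' | grep -E 'tcp_pos|contact'
```

```text
tcp_pos: [0.4923, 0.1493, 0.1143]
contact_force: [-0.4, -0.1, -0.7]
tcp_pos: [0.4926, 0.1493, 0.1131]
contact_force: [-0.7, 0.2, 0.4]
tcp_pos: [0.4931, 0.1494, 0.1128]
contact_force: [-1.8, 0.4, 4.2]
```

Contact came at the expected seat height. I'll release, retreat and look.

```bash
python3 -m inch '[[[0,0,0,0,0,0],[0,0,0,0,0,0],[0,0,0,0,0,0],[0,0,0,0,0,0],[0,0,0,0,0,0]]]' 88 | grep -E 'tcp_pos|force|width'
python3 -m inch '[[[0,0,-0.06,0,0,0],[0,0,-0.12,0,0,0],[0,0,-0.16,0,0,0],[0,0,-0.16,0,0,0],[0,0,-0.1,0,0,0]]]' | grep -E 'tcp_pos|contact'
python3 -m inch '[[[0.0,0.1,0,0,0,0],[0,0.18,0,0,0,0],[0,0.18,0,0,0,0],[0,0.18,0,0,0,0],[0,0.18,0,0,0,0]]]' | grep -E 'tcp_pos|contact'
python3 -m inch '[[[0,0.1,0,0,0,0],[0,0,0,0,0,0],[0,0,0,0,0,0]]]' | grep -E 'tcp_pos|contact'
python3 -c "
from h import *
s=snap('top','top6.png');r=snap('scene','scene6.png')
a=s['pixels'][140:290,230:430];b=r['pixels'][100:280,240:440]
cv2.imwrite('pics/c6.png',np.hstack([cv2.resize(a,(400,300),interpolation=2),cv2.resize(b,(400,360),interpolation=2)[:300]]))
cv2.imwrite('pics/c6.png',np.vstack([cv2.resize(a,(600,450),interpolation=2)]))
cv2.imwrite('pics/c7.png',cv2.resize(b,(640,576),interpolation=2))"
```

```text
tcp_pos: [0.4924, 0.1492, 0.1117]
contact_force: [-0.2, -0.4, 0.2]
gripper_width: 0.932
finger_force: 0.0
tcp_pos: [0.4937, 0.1494, 0.2654]
contact_force: [0.7, 0.9, -0.3]
tcp_pos: [0.4921, 0.3559, 0.2619]
contact_force: [0.1, -0.0, 0.2]
tcp_pos: [0.492, 0.3792, 0.2614]
contact_force: [0.4, 0.3, -0.2]
```

View pics/c6.png

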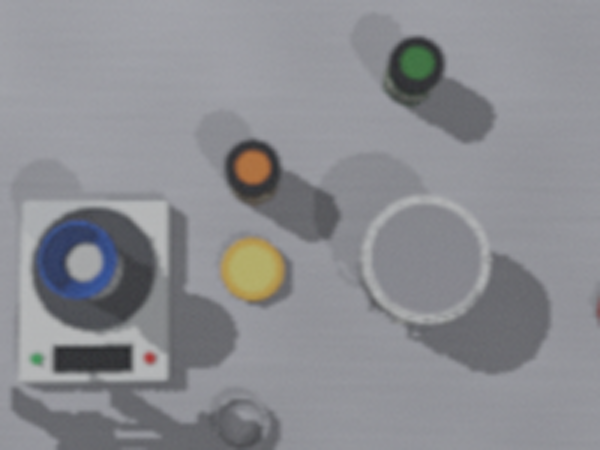

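View pics/c7.png

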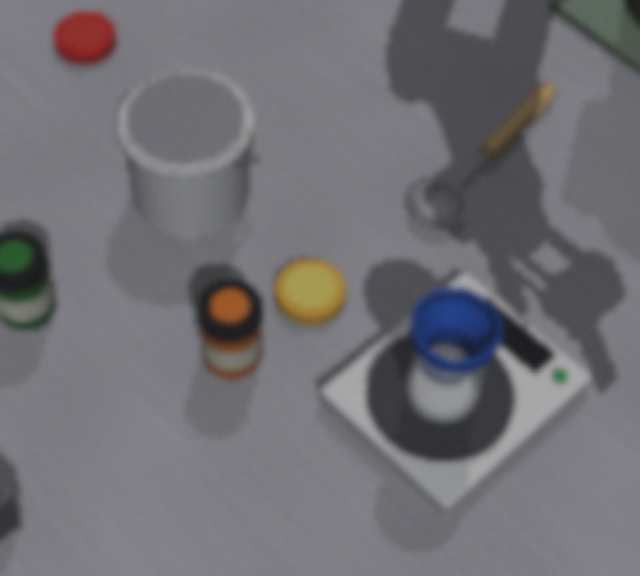

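The funnel sits level in the jar on the pan, rim at top (77,261) and scene (457,328). Amber stands behind the gold lid. I'll check the numbers next.

```bash
python3 -c "
from h import *
t,s=load('top6.png'),load('scene6.png')
for n,a,b,z in (('funnel',(77,261),(457,328),.127),('gold',(253,269),(311,289),.014),('amber',(253,167),(231,305),.074),('green',(417,62),(15,255),.074)):
    A=(230+a[0]/3-.5,140+a[1]/3-.5);B=(240+b[0]/3.2-.5,100+b[1]/3.2-.5)
    print(n,tri(t,A,s,B),plane(t,*A,z)[:2],plane(s,*B,z)[:2])"
```

```text
funnel (array([0.49271318, 0.15131699, 0.12475368]), np.float64(0.0008498363260320347)) [0.49278549 0.15064362] [0.49364565 0.15244321]
gold (array([0.4960522 , 0.00290506, 0.01278838]), np.float64(0.001969060515336637)) [0.49660428 0.00215545] [0.49600048 0.00424442]
amber (array([0.58264262, 0.00342853, 0.07707827]), np.float64(0.0019778351456424216)) [0.58382915 0.0027249 ] [0.58077097 0.00264091]
green (array([ 0.68037823, -0.14458416,  0.07905765]), np.float64(0.0024043256967837745)) [ 0.68257802 -0.14609489] [ 0.67815694 -0.14700103]
```

All placements are on target: the funnel is seated at the right height, and amber and gold are 86 mm apart.

```bash
python3 -c "
from h import *
print(job_done())"
```

```text
the job is handed in; nothing more can be done
None
```

The job is handed in, with no verdict returned: by camera measurement, the jar and seated funnel are within about 3 mm of the pan's centre, the gold lid is within about 2 mm of midway, the amber jar is about 86 mm behind it (30 mm gap), the green jar is where it was, the red lid was never touched, and everything is released.

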